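# Shut and lock the inspection cover of a gear housing

## Robot

A 6-joint arm with a two-finger parallel gripper is mounted at the origin on a cart in front of the work surface, level with it; the furniture and walls round the work are solid. World frame = base frame: x ahead of the robot, y to its left, z up, the work surface at z = 0. Lengths are in m, angles in rad, forces in N, time in s.
With the tool pointing down it reaches from about 0.375 to 0.9 m from the base axis. Payload 3.1 kg.
Tool frame: the origin (TCP) lies at the very end of the fingers, on their centre line; the grasp point (between the pads) lies 19 mm behind it (grip_depth is the distance from the TCP to the grasp point, in m); z points along the fingers, y is the line along which they close (so a half turn about z gives the same grasp; the last joint's range is limited). The gripper opens to 85 mm and grips with 20 to 120 N. Pads are 22 mm wide; open, the fingers measure 114 mm over their backs; the gripper's body (76 mm by 85 mm) begins 54 mm behind the grasp point. The pads swing forward as they close: fully open they stand 13 mm farther back than shut.
Start: joints at [-0.178, 0.527, 1.433, -0, 1.181, -0.178], TCP at [0.625, 0, 0.231] pointing down, gripper open.
Joint ranges: [-3.08, 3.08], [-0.75, 2.2], [0.22, 2.44], [-1.43, 4.57], [0, 2.65], [-2.85, 2.85]. Speed limits (rad/s): [2.79, 2.79, 3.14, 3.14, 3.14, 3.14].

## Interface

Orientations are given as a unit quaternion [x, y, z, w].
In Python, from station import * gives the robot as it stands.
- The arm moves only by the tool apply_moves, never from a script. Its argument "plan" is a list of rows, each a list of 7 numbers: the shift along the tool's x, y, z in m, then the turn, a rotation vector about the tool's x, y, z in rad, then the gripper command: -1 is fully open, 1 is shut, values between are in proportion. In form: [[dx, dy, dz, wx, wy, wz, jaw], ...]. A call has 1 to 8 rows; each row shifts and turns the commanded pose from where the row before left it, along the tool's axes as they then stand; what a row does not reach is not made up. A row lasts 1/8 s, in which the tool goes at most 62.5 mm and 10.7 degrees, less where a joint would pass 70% of its speed; a pose out of reach is approached as far as the arm can. A call is refused whole if a number of a shift passes 0.0625 or a number of a turn 0.188, either way. A call with a gripper value outside its range is refused whole. The fingers move at their own pace and stop on an object; "force" is the grip in N (left out, the last holds). Time passes only in rows, so rows that do not move let the fingers close. It gives the time, the measured TCP pose, the force, the opening and the grip force at its end, in the units of the state.
- sense(): the state, without advancing time (a new reading comes with each control period).
- snapshot(name): name is "scene" or "side" or "wrist"; returns the picture (400x640x3 uint8, red, green, blue); there is no depth.
- calibration(name): a dict with "camera_matrix" (3x3 intrinsics, pixels), "R" (3x3) and "t" (3): a world point X has camera coordinates R X + t; the wrist camera has in their place "mount" (4x4, takes a point from camera to tool coordinates, whose origin is the TCP and whose axes are the flange's). Camera axes: x right, y down, z forward; pixel columns grow to the right and rows downward; lengths in m; the calibration is good to about 2 mm. A picture is of the moment at which its call begins: read the wrist's pose just before it. calibration takes no time and is no camera call.
- sign_off(): hands the job in; it is judged then, once.
The state is a dict: "t": time; "q": joint angles; "qd": joint speeds; "tau": joint torques, N m; "tcp_pos": TCP position; "tool_rot": TCP orientation; "force": force on the tool from outside, world axes, zero at the start; "ft_torque": the same for the moment, N m; "finger_gap": opening from 0.0 (shut) to 1.0 (fully open); "gripper_force": force on a finger pad.
Only numpy, scipy, OpenCV 4.12 (cv2) and the standard library are available. Lean on these libraries where they do the work, as an engineer would, in place of code of your own. Each camera call takes 0.05 s, during which the arm holds its last target. There are 200 camera calls.

## Task

The inspection cover of the gear housing on the bench stands part open. Push it down with the fingertips until it is fully shut, and only then set a fingertip in the slot of each of its two quarter-turn latches and turn it clockwise, to its stop, so that both lock the cover. The job is done by pushing alone: lift nothing, do not swing the cover further open, leave the loose nut, bearing and tape measure where they are, and finish clear of everything.

Things in the scene. Friction and masses are not known exactly. Their poses are not given: they have to be found in the camera images.
- housing: open-topped grey gear housing fixed to the bench, 210 mm (x) x 260 mm (y) x 80 mm high, two feet reaching 22 mm beyond its y sides. Origin: centre of its underside, on the bench. +x points to the hinge side (away from the robot, turned by up to 0.35 rad), z up.
- cover (a joint): opening angle of the aluminium cover: 0 = fully shut, flat on the housing's rim; starts 0.35 to 0.65 rad open, free edge raised on the robot's side. 205 mm from hinge to free edge, 260 mm wide, 8 mm thick. The hinge is stiff: the cover stays where it is left and takes a few newtons downward near its free edge. Only when fully shut can the cam tongues pass under the housing's lip.
- cover_hinge (a point): middle of the cover's hinge side, on its upper face, 8 mm above the hinge line. Moves with the cover: -x runs along the face from hinge to free edge, y along the hinge, z out of the upper face. The hinge line itself lies in the housing's frame at x = 100 mm, z = 80 mm, parallel to y.
- cover_lip (a point): the place to push: on the cover's upper face, midway along its width, 186 mm from the hinge line, 19 mm short of the free edge. Axes as cover_hinge. A flat strip 46 mm deep lies free here between the latch collars and the free edge.
- latch_left_slot (a point): left latch (housing +y side): centre of its slot floor, on its turning axis, 5 mm above the cover's upper face, 106 mm from the hinge line, 62 mm from the cover's middle. Round head, 92 mm across, 21 mm above the cover, in a fixed collar of equal height, 106 mm outside. A slot 40 mm wide, 16 mm deep runs right across. Axes: y along the slot, x across it, z out of the cover.
- latch_left (a joint): left latch angle, growing clockwise seen from above: 0 = slot parallel to the hinge (unlocked), 1.571 = hard stop, slot in line with the dark tick by the free edge (locked); starts at 0 to 0.4. Stays where left; turning takes 0.06 N m. The slot is wider than closed fingertips: stand in it about 24 mm off its centre and push a wall along an arc round the axis, past some free play.
- latch_right_slot (a point): right latch (housing -y side): the same point of an identical latch, 62 mm to the -y side of the cover's middle.
- latch_right (a joint): angle of the right latch; same range, direction, friction and way of turning as the left one.
- nut_m24: loose hexagon nut, 36 x 41 x 19 mm, on the bench near the front of the housing; a bystander. Origin: centre of its underside.
- bearing_6205: loose ball bearing, 52 mm across, 15 mm high, on the bench to the right of the housing; a bystander. Origin: centre of its underside.
- tape_measure: loose yellow tape measure, 39 x 82 x 62 mm, on the bench to the left of the housing; a bystander. Origin: centre of its underside.

How it is judged:
By the outcome, as a careful person would: the job done as asked, in the order asked, and still so for the second after the job is handed in, with the robot touching nothing.
It also fails if it takes over 64 s, if anything falls off the work surface, if the arm or the gripper's body presses on something with over 40 N, if the wrist force passes 120 N, or if a joint passes its speed limit or range.

## Working session

There is one attempt and no reset: what is moved stays moved. The work goes in short steps, Python scripts to look and compute and a tool call to move; the robot and the scene stay as the last step left them, time stands still between calls to the robot, and variables do not carry over. Pictures are saved under pics/ and viewed, at most 10 in all, crops included, and the job is handed in when it is done.

Besides the shell and the picture viewer there is one more tool, called after "Emit:" by a JSON object that holds its "method" and its "body". apply_moves: Moves the arm, as the interface text tells. Its arguments: {"type":"object","properties":{"plan":{"type":"array"},"force":{"type":"number"}},"required":["plan"]}

```bash
mkdir -p pics; python3 - <<'E'
from station import *
import cv2,numpy as np
s=sense();print(s)
for n in ["scene","side","wrist"]:
    c=calibration(n);print(n,{k:np.round(v,4).tolist() for k,v in c.items() if k in("camera_matrix","R","t","mount")})
    im=snapshot(n);cv2.imwrite(f"pics/{n}0.png",im[...,::-1])
E
```

```text
{'t': 0.0, 'q': array([-1.78534668e-01,  5.28464414e-01,  1.43388800e+00, -1.43378007e-05,
        1.18139244e+00, -1.78494287e-01]), 'qd': array([-8.85751762e-04,  1.55923422e-03, -4.70238760e-04, -7.27288378e-04,
       -9.94738597e-04, -3.62083627e-05]), 'tau': array([ 2.50220628e-04, -4.42344439e+01, -1.78024775e+01, -2.06930472e-04,
        8.36740597e-03,  2.24214921e-05]), 'tcp_pos': array([6.24293178e-01, 1.31347835e-04, 2.30339241e-01]), 'tool_rot': array([ 7.07118719e-01,  7.07094024e-01, -6.19154528e-04, -8.80156451e-04]), 'force': array([ 0.29909078,  0.44788248, -0.15312698]), 'ft_torque': array([-0.03460979,  0.01926563, -0.04220898]), 'gripper_force': 0.0, 'finger_gap': 1.0037057717762459}
scene {'camera_matrix': [[516.3508, 0.0, 315.5759], [0.0, 516.3508, 195.1376], [0.0, 0.0, 1.0]], 'R': [[0.5835, -0.8121, 0.0048], [-0.6361, -0.4608, -0.6189], [0.5048, 0.3581, -0.7854]], 't': [-0.4597, 0.3267, 1.0359]}
side {'camera_matrix': [[477.1059, 0.0, 326.4315], [0.0, 477.1059, 201.1821], [0.0, 0.0, 1.0]], 'R': [[0.8679, 0.4968, 0.003], [0.398, -0.6916, -0.6028], [-0.2974, 0.5243, -0.7979]], 't': [-0.399, -0.2593, 1.3822]}
wrist {'camera_matrix': [[310.8969, 0.0, 315.7907], [0.0, 310.8969, 206.2294], [0.0, 0.0, 1.0]], 'mount': [[0.0016, -0.9597, -0.2812, 0.0703], [1.0, 0.0015, 0.0004, -0.0011], [0.0, -0.2812, 0.9597, -0.142], [0.0, 0.0, 0.0, 1.0]]}
```

View pics/scene0.png

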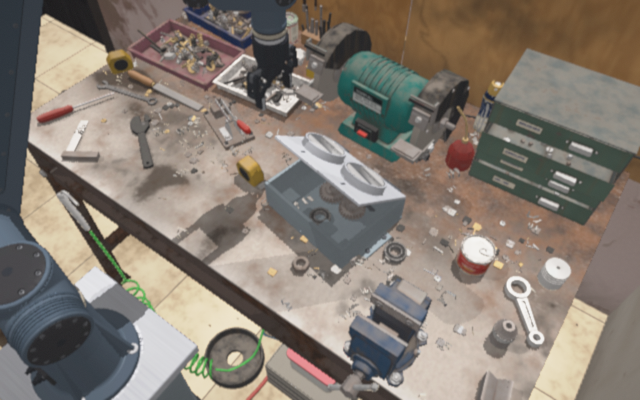

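View pics/side0.png

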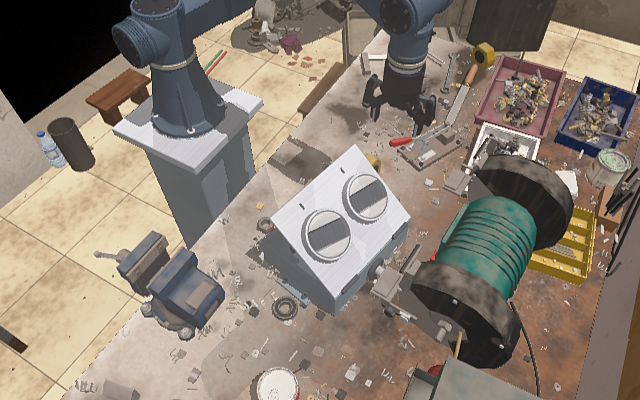

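View pics/wrist0.png

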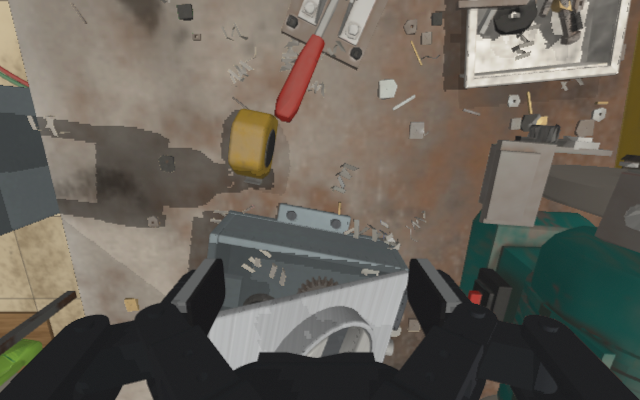

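The wrist view shows the yellow tape measure at (252,143) and the housing below it. The scene view has the cover around (280,137)–(405,195). The side view has it at about (353,145), (270,220), (335,300) and (410,222), with the ticks by the robot-side edge. I'll zoom in on the last two.

```bash
python3 - <<'E'
import cv2,numpy as np
a=cv2.imread("pics/scene0.png")[110:270,230:430];b=cv2.imread("pics/side0.png")[135:315,250:420]
a=cv2.resize(a,None,fx=2,fy=2,interpolation=cv2.INTER_CUBIC)
a=cv2.resize(cv2.imread("pics/scene0.png")[120:270,250:420],(400,353),interpolation=cv2.INTER_CUBIC)
b=cv2.resize(cv2.imread("pics/side0.png")[135:315,250:420],(400,424),interpolation=cv2.INTER_CUBIC)
o=np.zeros((424,800,3),np.uint8);o[:353,:400]=a;o[:,400:]=b
cv2.imwrite("pics/crop0.png",o)
E
```

```text
(no output)
```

View pics/crop0.png

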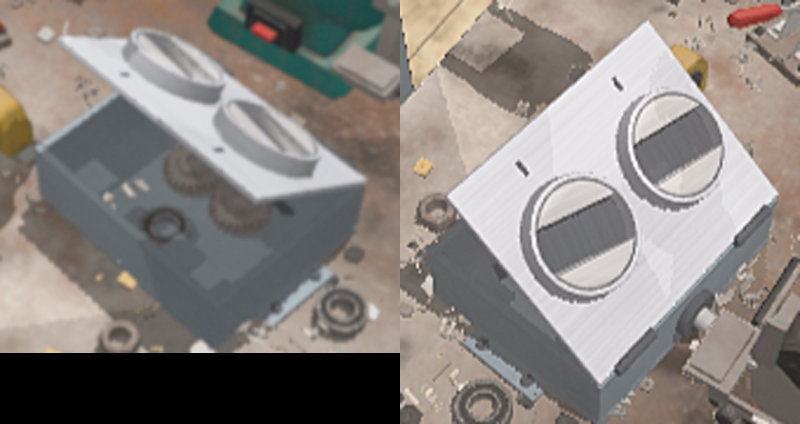

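The crop clearly shows three cover corners in both views. I'll triangulate those.

```bash
cat > h.py <<'E'
from station import *
import cv2,numpy as np
def P(n):
    c=calibration(n);return c["camera_matrix"]@np.c_[c["R"],c["t"]]
def tri(a,b):
    X=cv2.triangulatePoints(P("scene"),P("side"),np.array(a,float).reshape(2,1),np.array(b,float).reshape(2,1));return (X[:3]/X[3]).ravel()
def ray(n,uv,z):
    c=calibration(n);C=-c["R"].T@c["t"];d=c["R"].T@np.linalg.inv(c["camera_matrix"])@[*uv,1];return C+d*(z-C[2])/d[2]
E
python3 - <<'E'
from h import *
np.set_printoptions(precision=4,suppress=True)
FL=tri((276.4,136.1),(355.4,143.5));FR=tri((359.7,203.7),(270.8,217.9));HR=tri((404.7,197.8),(335,297.8));HL=FL+HR-FR
print(FL,FR,HR,HL)
for a,b in((FL,FR),(FR,HR)):print(np.linalg.norm(a-b))
print("ray HL",ray("side",(410.2,217),HR[2]),"HR",ray("side",(335,297.8),HR[2]))
e=FL-FR;yaw=np.arctan2(-e[0],e[1]);d=FR-HR;print("yaw",yaw,"yaw hinge",np.arctan2(-d[1],-d[0]),"open",np.arcsin(d[2]/.205))
print("housing front tops",ray("scene",(266.2,183.7),.08),"bottoms",ray("scene",(339,267.5),0),ray("scene",(267.9,204),0))
print("hinge mid",(HR+HL)/2, 'nut',ray("scene",(300,266),.01),"bearing",ray("scene",(396,254),.008))
E
```

```text
[ 0.5607 -0.0545  0.2049] [ 0.511  -0.305   0.2031] [ 0.6707 -0.3361  0.0801] [ 0.7203 -0.0857  0.0818]
0.2553298500787415
0.20394055127354155
ray HL [ 0.7206 -0.081   0.0801] HR [ 0.6707 -0.335   0.0801]
yaw -0.19554066060159767 yaw hinge -0.19277155426598425 open 0.6439252663856097
housing front tops [ 0.5157 -0.052   0.08  ] bottoms [ 0.4694 -0.2941  0.    ] [ 0.5156 -0.0503  0.    ]
hinge mid [ 0.6955 -0.2109  0.081 ] nut [ 0.4163 -0.2239  0.01  ] bearing [ 0.5711 -0.3822  0.008 ]
```

Emit:
{"method": "apply_moves", "body": {"plan": [[-0.061,-0.0245,-0.01,0,0,0,1],[-0.061,-0.0245,-0.01,0,0,0,1],[-0.061,-0.0245,0,0,0,0,1],[0,0,0,0,0,0.0975,1],[0,0,0,0,0,0.0975,1],[0,0,0,0,0,0,1],[0,0,0,0,0,0,1],[0,0,0,0,0,0,1]], "force": 60}}

```text
t: 1.15
tcp_pos: [0.5557, -0.1723, 0.25]
tool_rot: [0.772, 0.635, -0.0, -0.0]
force: [-0.4, 0.3, 0.9]
finger_gap: 0.001
gripper_force: 0.0
```

```bash
python3 - <<'E'
from h import *
o=np.zeros((400,800,3),np.uint8)
a=snapshot("scene")[...,::-1];b=snapshot("side")[...,::-1]
o[:,:400]=cv2.resize(a[70:270,230:430],(400,400));o[:,400:]=cv2.resize(b[120:320,240:440],(400,400))
cv2.imwrite("pics/c1.png",o);print(sense())
E
```

```text
{'t': 1.25, 'q': array([-4.92733959e-01,  4.47899038e-01,  1.52226909e+00, -3.59297163e-05,
        1.17149150e+00, -2.98669717e-01]), 'qd': array([-0.00109413, -0.00036245,  0.00148647,  0.00093157,  0.00083103,
        0.00261243]), 'tau': array([-2.33649777e-02, -4.03886104e+01, -1.76927537e+01, -1.78584873e-03,
        1.03852271e-03, -3.24462686e-03]), 'tcp_pos': array([ 0.5556974 , -0.17238084,  0.25006962]), 'tool_rot': array([ 7.72280622e-01,  6.35281544e-01, -2.80333490e-05, -2.46906881e-05]), 'force': array([ 0.52508854,  0.42207006, -0.42800345]), 'ft_torque': array([ 0.0458026 ,  0.01065922, -0.01334595]), 'gripper_force': 0.0, 'finger_gap': 0.0017274508019234263}
```

View pics/c1.png

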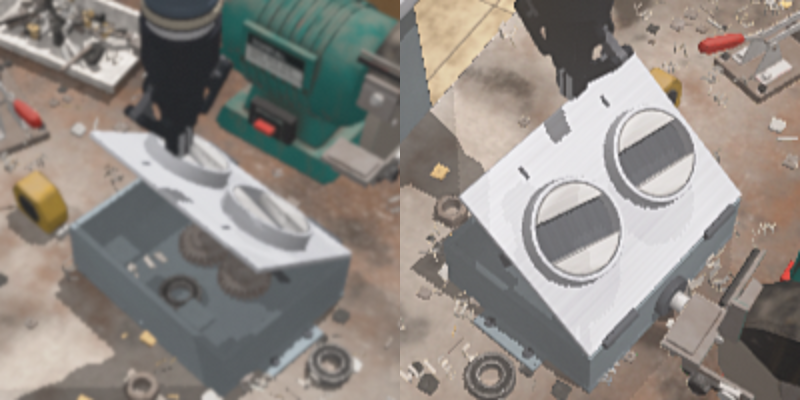

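The closed fingers stand above the lip strip, seen at (580,85) in the right half. Next I'll lower them and push along the lip's arc.

Emit:
{"method": "apply_moves", "body": {"plan": [[-0.0115,0.004,0.03,0,0,0,1],[0,0,0.02,0,0,0,1],[0,-0.005,0.008,0,0,0,1],[0,-0.006,0.0085,0,0,0,1],[0,-0.006,0.0085,0,0,0,1],[0,0,0,0,0,0,1]]}}

```text
t: 2.0
tcp_pos: [0.5392, -0.1808, 0.1746]
tool_rot: [0.773, 0.635, -0.001, -0.001]
force: [0.7, 0.1, -0.3]
finger_gap: 0.001
gripper_force: 0.0
```

```bash
python3 - <<'E'
from h import *
o=np.zeros((400,800,3),np.uint8)
a=snapshot("scene")[...,::-1];b=snapshot("side")[...,::-1]
o[:,:400]=cv2.resize(a[70:270,230:430],(400,400));o[:,400:]=cv2.resize(b[120:320,240:440],(400,400))
cv2.imwrite("pics/c2.png",o)
E
```

```text
(no output)
```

View pics/c2.png

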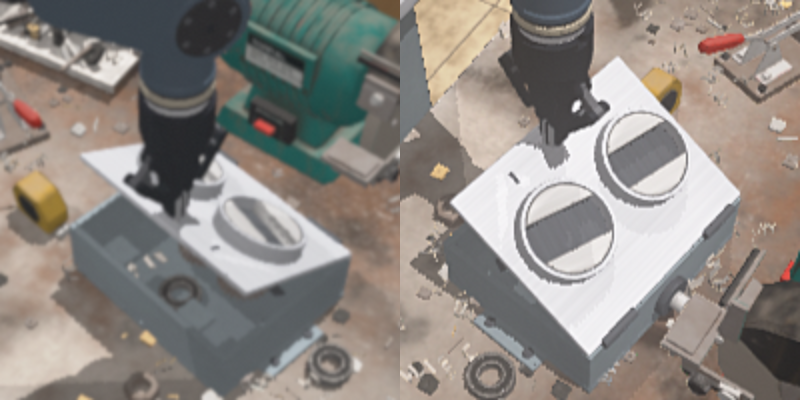

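The cover has moved down with the fingertips on the strip at (560,145), so I'll keep pushing.

Emit:
{"method": "apply_moves", "body": {"plan": [[0,-0.004,0.01,0,0,0,1],[0,-0.004,0.01,0,0,0,1],[0,-0.003,0.01,0,0,0,1],[0,-0.003,0.01,0,0,0,1],[0,-0.003,0.01,0,0,0,1],[0,-0.002,0.01,0,0,0,1],[0,-0.002,0.01,0,0,0,1],[0,-0.001,0.01,0,0,0,1]]}}

```text
t: 3.1
tcp_pos: [0.5189, -0.177, 0.0944]
tool_rot: [0.773, 0.635, 0.0, -0.0]
force: [0.5, 0.9, 0.4]
finger_gap: 0.0
gripper_force: 0.6
```

Emit:
{"method": "apply_moves", "body": {"plan": [[0,0,0.004,0,0,0,1],[0,0,0.003,0,0,0,1],[0,0,0,0,0,0,1]]}}

```text
t: 3.48
tcp_pos: [0.5195, -0.1773, 0.0882]
tool_rot: [0.773, 0.635, 0.0, 0.0]
force: [0.8, 0.2, -0.0]
finger_gap: 0.001
gripper_force: 0.0
```

Emit:
{"method": "apply_moves", "body": {"plan": [[0,0,0.002,0,0,0,1],[0,0,0.002,0,0,0,1],[0,0,0,0,0,0,1]]}}

```text
t: 3.85
tcp_pos: [0.5197, -0.1775, 0.0879]
tool_rot: [0.772, 0.635, 0.0, 0.001]
force: [-4.8, 2.0, 26.0]
finger_gap: 0.001
gripper_force: 12.6
```

Emit:
{"method": "apply_moves", "body": {"plan": [[0,0,-0.03,0,0,0,1],[0,0,-0.03,0,0,0,1],[0,0,-0.02,0,0,0,1],[0,0,0,0,0,0,1]]}}

```text
t: 4.35
tcp_pos: [0.5203, -0.1779, 0.1657]
tool_rot: [0.773, 0.635, 0.001, 0.002]
force: [0.1, -0.1, -0.4]
finger_gap: 0.002
gripper_force: 0.0
```

```bash
python3 - <<'E'
from h import *
b=snapshot("side")[...,::-1];cv2.imwrite("pics/side3.png",b)
cv2.imwrite("pics/c3.png",cv2.resize(b[150:300,250:430],(720,600),interpolation=cv2.INTER_CUBIC));print(sense()["tcp_pos"])
E
```

```text
[ 0.51945091 -0.17735141  0.16451074]
```

View pics/c3.png

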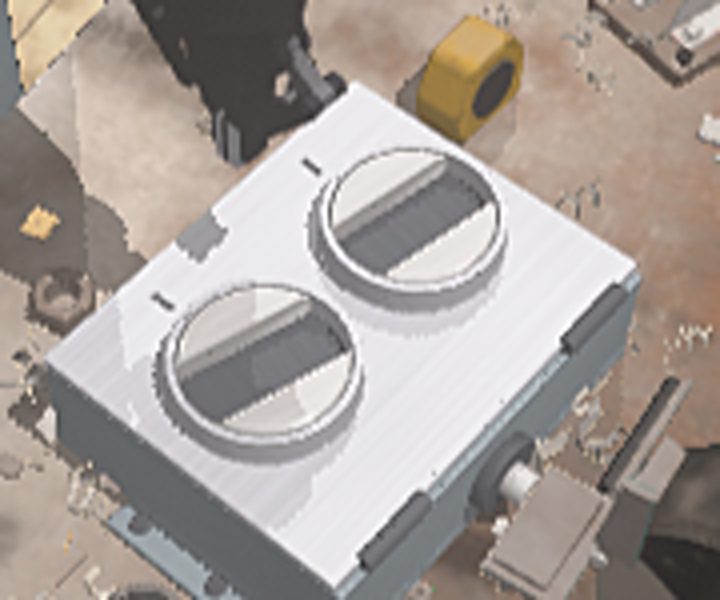

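The cover lies flat on the rim, with the latch heads near (265,361) and (413,216) in the crop. Both slots are turned a little from the hinge direction.

```bash
python3 - <<'E'
from h import *
np.set_printoptions(precision=4,suppress=True)
f=lambda p,z=.109:ray("side",(250+p[0]/4,150+p[1]/4),z)[:2]
u=np.array([.981,-.194]);v=np.array([.194,.981]);H=np.array([.695,-.2115])
for n,c,e1,e2 in(("R",(265,361),((222,425),(355,352)),((180,372),(305,297))),("L",(413,216),((388,280),(498,205)),((332,226),(446,160)))):
    C=f(c);print(n,"centre",C,"uv",(C-H)@u,(C-H)@v)
    for e in(e1,e2):
        a,b=f(e[0]),f(e[1]);d=b-a;d=d if d@v>0 else -d;print(" cw angle",np.arctan2(d@u,d@v), "dist from centre",abs(d[0]*(C-a)[1]-d[1]*(C-a)[0])/np.linalg.norm(d),np.linalg.norm(d))
for p in((353,85),(638,268),(335,587),(45,357)):x=f(p,.088);print(p,x,(x-H)@u,(x-H)@v)
E
```

```text
R centre [ 0.5801 -0.2534] uv -0.10462241530959217 -0.06336139680977589
 cw angle 0.28253541488274336 dist from centre 0.020641679462475755 0.08100329923237258
 cw angle 0.22659946374296386 dist from centre 0.02028840912684461 0.07983062769010688
L centre [ 0.6028 -0.132 ] uv -0.10590446544121826 0.06005750856769606
 cw angle 0.17227759092676553 dist from centre 0.023792615728172366 0.07985388035054793
 cw angle 0.2333052619006403 dist from centre 0.020314078536804375 0.07917138412457583
(353, 85) [ 0.5202 -0.0497] -0.20288871428535252 0.12482151225081879
(638, 268) [ 0.7205 -0.0874] 0.0009790056352507828 0.12664813137019781
(335, 587) [ 0.6693 -0.3376] -0.0007850356644412811 -0.12871138773087404
(45, 357) [ 0.4703 -0.2982] -0.2036358468451327 -0.12867995332185186
```

Emit:
{"method": "apply_moves", "body": {"plan": [[-0.029,0.0226,0,0,0,0,1],[-0.029,0.0226,0,0,0,0,1],[-0.0279,0.0225,0,0,0,0,1],[0,0,0.02,0,0,0.125,1],[0,0,0.02,0,0,0.125,1],[0,0,0,0,0,0,1]]}}

```text
t: 5.15
tcp_pos: [0.5669, -0.2733, 0.1208]
tool_rot: [0.845, 0.534, -0.001, -0.003]
force: [0.2, 1.1, 0.1]
finger_gap: -0.002
gripper_force: 0.0
```

```bash
cat >> h.py <<'E'
U=np.array([.981,-.194]);V=np.array([.194,.981]);H=np.array([.695,-.2115])
CR=np.array([-.1052,-.0632]);CL=np.array([-.1055,.0608])
def st():
    s=sense();p=s["tcp_pos"];q=s["tool_rot"]
    w=p[:2]-H;yaw=-2*np.arctan2(q[1],q[0])+np.pi/2-.195
    uv=np.array([w@U,w@V]);d=np.array([np.sin(yaw),np.cos(yaw)]);n=np.array([np.cos(yaw),-np.sin(yaw)])
    for nm,C in(("R",CR),("L",CL)):
        r=uv-C;print(nm,"in tool axes x,y mm",np.round(1e3*np.array([r@d,r@n]),1))
    print("cw angle",round(yaw,3),"z",p[2].round(4),"F",s["force"].round(1),"T",s["ft_torque"].round(2),"t",s["t"])
E
python3 -c "
from h import *
st()"
```

```text
R in tool axes x,y mm [-23.7  -2.7]
L in tool axes x,y mm [-143.8   28.1]
cw angle 0.249 z 0.1208 F [0.2 1.1 0.1] T [-0.03  0.06  0.02] t 5.15
```

Emit:
{"method": "apply_moves", "body": {"plan": [[0,0.0025,0,0,0,0,1],[0,0,0.012,0,0,0,1],[0,0,0.012,0,0,0,1],[0,0,0,0,0,0,1]]}}

```text
t: 5.65
tcp_pos: [0.5702, -0.2749, 0.0987]
tool_rot: [0.846, 0.534, -0.001, -0.001]
force: [0.4, 0.4, -0.2]
finger_gap: 0.001
gripper_force: 0.0
```

```bash
python3 -c "
from h import *
st()"
```

```text
R in tool axes x,y mm [-23.7   0.9]
L in tool axes x,y mm [-143.8   31.8]
cw angle 0.25 z 0.0987 F [ 0.4  0.4 -0.2] T [ 0.02  0.01 -0.03] t 5.65
```

Emit:
{"method": "apply_moves", "body": {"plan": [[0,-0.006,0.0015,0,0,0,1],[0.001,-0.0033,0,0,0,0.14,1],[0.001,-0.0033,0,0,0,0.14,1],[0.001,-0.0033,0,0,0,0.14,1],[0.001,-0.0033,0,0,0,0.14,1],[0,0,0,0,0,0,1]]}}

```text
t: 6.4
tcp_pos: [0.5585, -0.2626, 0.0995]
tool_rot: [0.96, 0.28, 0.001, 0.001]
force: [1.8, -2.5, 0.7]
finger_gap: 0.001
gripper_force: 1.0
```

```bash
python3 -c "
from h import *
st()"
```

```text
R in tool axes x,y mm [-22.9  -3.3]
L in tool axes x,y mm [-108.3   86.6]
cw angle 0.808 z 0.0995 F [ 1.8 -2.5  0.7] T [-0.18 -0.24 -0.08] t 6.4
```

Emit:
{"method": "apply_moves", "body": {"plan": [[0.001,-0.0033,0.001,0,0,0.14,1],[0.001,-0.0033,0,0,0,0.14,1],[0.001,-0.0033,0,0,0,0.14,1],[0.001,-0.0033,0,0,0,0.14,1],[0.001,-0.0033,0,0,0,0.14,1],[0,0,0,0,0,0,1]]}}

```text
t: 7.15
tcp_pos: [0.5581, -0.2456, 0.0982]
tool_rot: [0.998, -0.065, 0.0, 0.001]
force: [-0.9, -1.5, 2.6]
finger_gap: -0.004
gripper_force: 1.3
```

```bash
python3 -c "
from h import *
st()"
```

```text
R in tool axes x,y mm [-22.3  -4.6]
L in tool axes x,y mm [-30.  119.1]
cw angle 1.506 z 0.0982 F [-0.9 -1.5  2.6] T [-0.31  0.07  0.01] t 7.15
```

Emit:
{"method": "apply_moves", "body": {"plan": [[0,-0.002,0,0,0,0.065,1],[0,-0.0015,0,0,0,0,1],[0,0,0,0,0,0,1]]}}

```text
t: 7.52
tcp_pos: [0.5595, -0.2427, 0.0983]
tool_rot: [0.995, -0.098, 0.001, 0.001]
force: [1.5, -4.2, 3.0]
finger_gap: 0.001
gripper_force: 2.6
```

```bash
python3 -c "
from h import *
st()"
```

```text
R in tool axes x,y mm [-21.7  -6.3]
L in tool axes x,y mm [-21.1 117.7]
cw angle 1.573 z 0.0983 F [ 1.5 -4.2  3. ] T [-0.71 -0.24  0.04] t 7.525
```

Emit:
{"method": "apply_moves", "body": {"plan": [[0,-0.0015,0,0,0,0,1],[0,-0.0015,0,0,0,0,1],[0,0,0,0,0,0,1]]}}

```text
t: 7.9
tcp_pos: [0.5612, -0.2409, 0.0984]
tool_rot: [0.995, -0.099, 0.003, 0.002]
force: [2.8, -7.2, 2.5]
finger_gap: 0.0
gripper_force: 3.2
```

```bash
python3 -c "
from h import *
st()"
```

```text
R in tool axes x,y mm [-20.4  -8.4]
L in tool axes x,y mm [-19.7 115.6]
cw angle 1.573 z 0.0984 F [ 2.8 -7.2  2.5] T [-1.03 -0.5  -0.06] t 7.9
```

Emit:
{"method": "apply_moves", "body": {"plan": [[-0.002,-0.002,0,0,0,0,1],[0,-0.002,0,0,0,0,1],[0,-0.002,0,0,0,0,1],[0,0,0,0,0,0,1]]}}

```text
t: 8.4
tcp_pos: [0.5614, -0.2381, 0.0989]
tool_rot: [0.995, -0.098, 0.004, 0.005]
force: [2.3, -14.7, 0.8]
finger_gap: -0.003
gripper_force: 6.3
```

```bash
python3 -c "
from h import *
st()"
```

```text
R in tool axes x,y mm [-20.8 -11.2]
L in tool axes x,y mm [-20.3 112.8]
cw angle 1.572 z 0.0989 F [  2.3 -14.7   0.8] T [-2.37 -0.29 -0.1 ] t 8.4
```

Emit:
{"method": "apply_moves", "body": {"plan": [[0,0.007,0,0,0,0,1],[0,0.004,0,0,0,0,1],[0,0,-0.03,0,0,0,1],[0,0,-0.03,0,0,0,1],[-0.06,0,0,0,0,-0.17,1],[0,0,0,0,0,-0.17,1],[0,0,0,0,0,-0.17,1],[0,0,0,0,0,-0.17,1]]}}

```text
t: 9.4
tcp_pos: [0.4959, -0.2295, 0.1569]
tool_rot: [0.97, 0.241, -0.001, -0.002]
force: [0.6, -0.3, 0.0]
finger_gap: 0.004
gripper_force: 0.0
```

Emit:
{"method": "apply_moves", "body": {"plan": [[0,0,0,0,0,-0.17,1],[0,0,0,0,0,-0.17,1],[0,0,0,0,0,-0.17,1],[0,0,0,0,0,-0.17,1],[0,0,0,0,0,0,1]]}}

```text
t: 10.02
tcp_pos: [0.4963, -0.2298, 0.1569]
tool_rot: [0.837, 0.548, -0.0, -0.002]
force: [0.2, 0.7, 0.3]
finger_gap: 0.0
gripper_force: 0.0
```

```bash
python3 - <<'E'
from h import *
st()
b=snapshot("side")[...,::-1];cv2.imwrite("pics/side4.png",b)
cv2.imwrite("pics/c4.png",cv2.resize(b[150:300,250:430],(720,600),interpolation=cv2.INTER_CUBIC))
E
```

```text
R in tool axes x,y mm [-12.  -85.6]
L in tool axes x,y mm [-133.   -58.7]
cw angle 0.216 z 0.1569 F [0.2 0.7 0.3] T [ 0.05 -0.05 -0.02] t 10.025
```

View pics/c4.png

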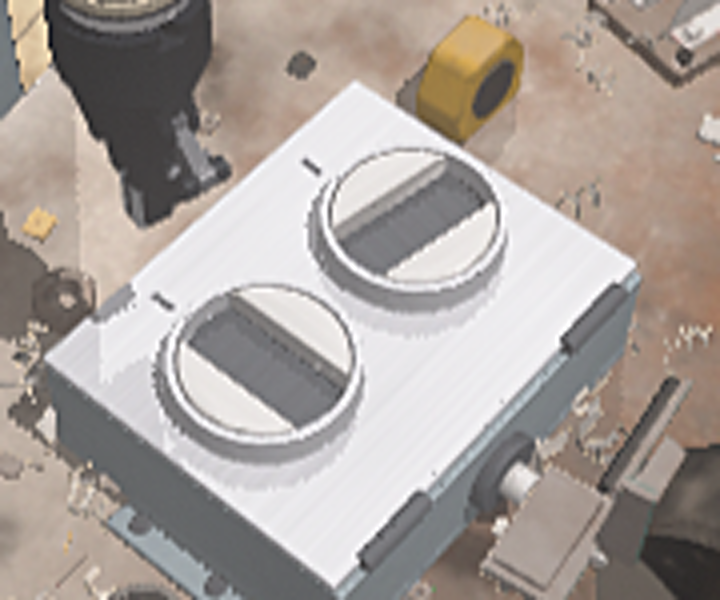

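The right slot now lines up with its tick at (163,300), and the left latch hasn't moved. I'll check the right angle numerically and move to the left latch.

Emit:
{"method": "apply_moves", "body": {"plan": [[0.0365,0.02,0,0,0,0,1],[0.0365,0.02,0,0,0,0,1],[0.036,0.02,0,0,0,0,1],[0,0,0.02,0,0,0,1],[0,0,0.016,0,0,0,1],[0,0,0,0,0,0,1]]}}

```text
t: 10.82
tcp_pos: [0.5939, -0.1546, 0.1197]
tool_rot: [0.837, 0.548, -0.001, -0.002]
force: [0.3, 0.3, -0.1]
finger_gap: 0.0
gripper_force: 0.0
```

```bash
python3 - <<'E'
from h import *
st()
f=lambda p,z=.109:ray("side",(250+p[0]/4,150+p[1]/4),z)[:2]
for a,b in (((190,347),(297,430)),((232,293),(347,375))):
    d=f(a)-f(b);print("cw",np.arctan2(-d@U,-d@V),np.arctan2(d@U,d@V))
E
```

```text
R in tool axes x,y mm [ 96.  -26.2]
L in tool axes x,y mm [-25.1   0.7]
cw angle 0.216 z 0.1197 F [ 0.3  0.3 -0.1] T [-0.03  0.    0.06] t 10.825
cw 1.5821540704778692 -1.559438583111924
cw 1.5569515150411581 -1.5846411385486352
```

Right latch is locked at about 1.57. Next I'll enter the left slot and turn it the same way.

Emit:
{"method": "apply_moves", "body": {"plan": [[0.001,0,0.012,0,0,0,1],[0,0,0.0105,0,0,0,1],[0,0,0,0,0,0,1]]}}

```text
t: 11.2
tcp_pos: [0.5953, -0.1542, 0.0981]
tool_rot: [0.836, 0.548, -0.001, -0.001]
force: [-0.8, -0.8, 0.7]
finger_gap: -0.001
gripper_force: 0.0
```

Emit:
{"method": "apply_moves", "body": {"plan": [[0,-0.006,0,0,0,0,1],[0.001,-0.0033,0,0,0,0.14,1],[0.0009,-0.0033,0,0,0,0.14,1],[0.0009,-0.0033,0,0,0,0.14,1],[0.0009,-0.0033,0,0,0,0.14,1],[0,0,0,0,0,0,1]]}}

```text
t: 11.95
tcp_pos: [0.5831, -0.1419, 0.1002]
tool_rot: [0.955, 0.297, 0.001, 0.001]
force: [1.2, -0.8, 2.0]
finger_gap: 0.001
gripper_force: 1.2
```

```bash
python3 -c "
from h import *
st()"
```

```text
R in tool axes x,y mm [ 66.  -89.6]
L in tool axes x,y mm [-22.6  -2.7]
cw angle 0.773 z 0.1002 F [ 1.2 -0.8  2. ] T [-0.2  -0.19  0.03] t 11.95
```

Emit:
{"method": "apply_moves", "body": {"plan": [[0.0005,-0.0035,0.001,0,0,0.14,1],[0.0005,-0.0033,0.001,0,0,0.14,1],[0.0008,-0.0033,0,0,0,0.14,1],[0.0008,-0.0033,0,0,0,0.14,1],[0.0008,-0.0033,0,0,0,0.14,1],[0.0005,-0.003,0,0,0,0.1,1],[0,0,0,0,0,0,1]]}}

```text
t: 12.82
tcp_pos: [0.5817, -0.1226, 0.0987]
tool_rot: [0.995, -0.098, 0.001, 0.001]
force: [-0.3, -1.7, 7.0]
finger_gap: -0.005
gripper_force: 2.7
```

```bash
python3 -c "
from h import *
st()"
```

```text
R in tool axes x,y mm [ -23.5 -128.4]
L in tool axes x,y mm [-22.9  -4.4]
cw angle 1.573 z 0.0987 F [-0.3 -1.7  7. ] T [-0.12  0.06  0.03] t 12.825
```

Emit:
{"method": "apply_moves", "body": {"plan": [[0,-0.002,-0.001,0,0,0,1],[0,-0.002,0,0,0,0,1],[-0.001,-0.002,0,0,0,0,1],[0,-0.002,0,0,0,0,1],[0,0,0,0,0,0,1]]}}

```text
t: 13.45
tcp_pos: [0.5847, -0.1169, 0.0994]
tool_rot: [0.995, -0.099, 0.004, 0.002]
force: [3.3, -6.8, 2.0]
finger_gap: -0.003
gripper_force: 3.7
```

```bash
python3 -c "
from h import *
st()"
```

```text
R in tool axes x,y mm [ -21.7 -134.6]
L in tool axes x,y mm [-21.1 -10.6]
cw angle 1.573 z 0.0994 F [ 3.3 -6.8  2. ] T [-1.22 -0.53 -0.03] t 13.45
```

Emit:
{"method": "apply_moves", "body": {"plan": [[-0.001,-0.002,0,0,0,0,1],[0,-0.002,0,0,0,0,1],[0,-0.002,0,0,0,0,1],[0,0,0,0,0,0,1]]}}

```text
t: 13.95
tcp_pos: [0.5851, -0.1157, 0.0996]
tool_rot: [0.995, -0.097, 0.004, 0.006]
force: [0.3, -21.0, 0.8]
finger_gap: 0.0
gripper_force: 9.7
```

```bash
python3 -c "
from h import *
st()"
```

```text
R in tool axes x,y mm [ -21.2 -135.8]
L in tool axes x,y mm [-20.9 -11.8]
cw angle 1.571 z 0.0996 F [  0.3 -21.    0.8] T [-3.44  0.02 -0.08] t 13.95
```

At the stop, with 21 N. I'll back off, lift, clear the housing and take a last look.

Emit:
{"method": "apply_moves", "body": {"plan": [[0,0.007,0,0,0,0,1],[0,0.006,0,0,0,0,1],[0,0,-0.04,0,0,0,1],[0,0,-0.04,0,0,0,1],[0,0,-0.04,0,0,0,1],[-0.05,0,-0.02,0,0,0,1],[-0.04,0,0,0,0,0,1],[0,0,0,0,0,0,1]]}}

```text
t: 14.95
tcp_pos: [0.4867, -0.1001, 0.2375]
tool_rot: [0.995, -0.099, -0.003, -0.001]
force: [0.4, 0.1, -0.0]
finger_gap: -0.002
gripper_force: 0.0
```

```bash
python3 - <<'E'
from h import *
st()
b=snapshot("side")[...,::-1]
cv2.imwrite("pics/c5.png",cv2.resize(b[150:300,250:430],(720,600),interpolation=cv2.INTER_CUBIC))
E
```

```text
R in tool axes x,y mm [-121.2 -131.6]
L in tool axes x,y mm [-120.5   -7.6]
cw angle 1.574 z 0.2375 F [ 0.4  0.1 -0. ] T [-0.04 -0.05  0.03] t 14.95
```

View pics/c5.png

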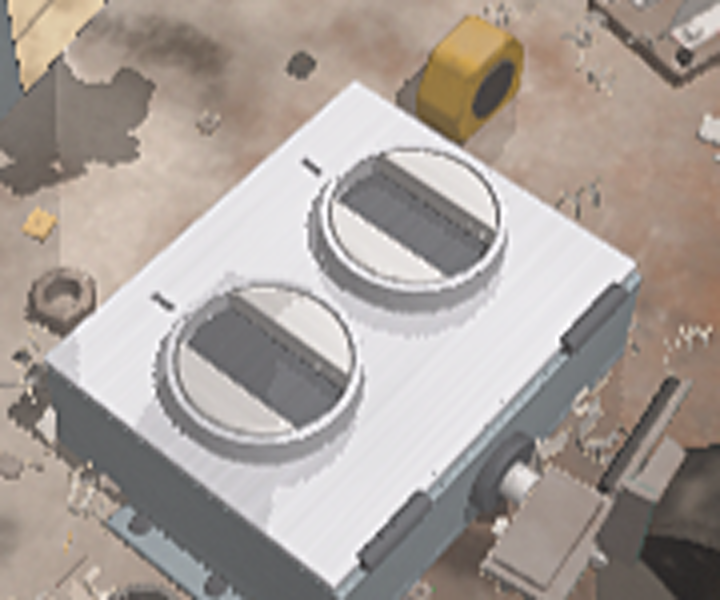

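Both slots point at their ticks, (312,166) and (163,300); the nut and tape are where they were. I'll check the left angle numerically before handing in.

```bash
python3 - <<'E'
from h import *
b=cv2.imread("pics/c5.png")
f=lambda p,z=.109:ray("side",(250+p[0]/4,150+p[1]/4),z)[:2]
# bright-to-dark slot edges, sampled by the image itself along columns
g=cv2.cvtColor(b,cv2.COLOR_BGR2GRAY).astype(float)
for nm,a,c in(("L",(345,208),(430,268)),("R",(205,358),(285,420))):
    pts=[]
    for x in range(a[0],c[0],4):
        y0=int(a[1]+(c[1]-a[1])*(x-a[0])/(c[0]-a[0]));col=g[y0-14:y0+15,x];pts.append((x,y0-14+np.argmax(np.diff(cv2.GaussianBlur(col[:,None],(1,5),0).ravel()))+.5))
    W=np.array([f(p) for p in pts],np.float32);d=cv2.fitLine(W,cv2.DIST_HUBER,0,.01,.01)[:2].ravel();d=d if d@U>0 else -d
    print(nm,"cw",np.arctan2(d@U,d@V))
E
```

```text
L cw 1.567820815146366
R cw 1.5655456326224986
```

```bash
python3 -c "
from station import *
print(sign_off())"
```

```text
the job is handed in; nothing more can be done
None
```

The cover is fully shut and both latches are turned clockwise to their stops (about 1.57 rad each, measured from the image); the nut and tape measure look unmoved, the bearing was not re-checked, and the arm finished clear at about 15 s.

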